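# Operate a dial padlock on the corrosion-test slide and hold it up open

## Robot

A 7-joint arm with a two-finger parallel gripper is mounted at the origin on the work surface. World frame = base frame: x ahead of the robot, y to its left, z up, the work surface at z = 0. Lengths are in m, angles in rad, forces in N, time in s.
With the tool pointing down it reaches from about 0.4 to 0.875 m from the base axis. Payload 19.3 kg.
Tool frame: the origin (TCP) lies at the very end of the fingers, on their centre line; the grasp point (between the pads) lies bot.pinch_z behind it (bot.pinch_z is the distance from the TCP to the grasp point, in m); z points along the fingers, y is the line along which they close (so a half turn about z gives the same grasp; the last joint's range is limited). The gripper opens to 85 mm and grips with 20 to 120 N. Pads are 22 mm wide; open, the fingers measure 114 mm over their backs; the gripper's body (76 mm by 85 mm) begins 54 mm behind the grasp point. The pads swing forward as they close: fully open they stand 13 mm farther back than shut.
Start: joints at [1.279, 0.521, -0.036, 1.599, 0.021, 1.021, -0.113], TCP at [0.137, -0.61, 0.231] pointing down, gripper open.
Joint ranges: [-2.91, 2.91], [-0.3, 2.13], [-1.5, 1.42], [0.17, 2.43], [-1.26, 4.41], [0.16, 1.93], [-2.52, 2.52]. Speed limits (rad/s): [1.89, 1.89, 2.39, 2.39, 3.01, 3.01, 3.01].

## Interface

Orientations are given as [roll, pitch, yaw] about the fixed x, y, z axes, in that order (R = Rz(yaw) Ry(pitch) Rx(roll)).
In Python, from workcell import bot, grab_frame, ticket gives the robot as it stands.
- The arm moves only by the tool arm_command, never from a script. Its argument "commands" is a list of rows, each a list of 3 entries, a list of its own where there are three numbers: the shift along the world's x, y, z in mm, then the turn about the world's z in rad, then the gripper command: -1 is fully open, 1 is shut, values between are in proportion. In form: [[[tx, ty, tz], roll, fingers], ...]. A call has 1 to 20 rows; each row shifts and turns the commanded pose from where the row before left it; what a row does not reach is not made up. A row lasts 1/10 s, in which the tool goes at most 50 mm and 8.59 degrees, less where a joint would pass 70% of its speed; a pose out of reach is approached as far as the arm can. A call with a gripper value outside its range is refused whole. The fingers move at their own pace and stop on an object; "newtons" is the grip in N (left out, the last holds). Time passes only in rows, so rows that do not move let the fingers close. It gives the time, the measured TCP pose, the force, the opening and the grip force at its end, in the units of the state.
- bot.observe(): the state, without advancing time (a new reading comes with each control period).
- grab_frame(name): name is "scene" or "top" or "wrist"; returns a dict with "image" (384x512x3 uint8, red, green, blue), "vertical_fov" (degrees; the focal length in pixels is half the picture's height over the tangent of half this angle, whatever the lens; pixels are square), "cx", "cy" (the principal point, pixels), "k1" (the pictures are not rectified: a ray, as slopes to the right and down, at radius r is drawn at 1 + k1 r^2 times it, then the intrinsics apply), "R" (3x3) and "t" (3): a world point X has camera coordinates R X + t. Camera axes: x right, y down, z forward; pixel columns grow to the right and rows downward; lengths in m; the calibration is good to about 2 mm. A picture is of the moment at which its call begins. There is no depth.
- ticket.job_done(): hands the job in; it is judged then, once.
The state is a dict: "clock": time; "qpos": joint angles; "qd": joint speeds; "joint_efforts": joint torques, N m; "position": TCP position; "tool_rot": TCP orientation; "force": force on the tool from outside, world axes, zero at the start; "moment": the same for the moment, N m; "grip_width": finger opening in m; "finger_force": force on a finger pad.
Only numpy, scipy, OpenCV 4.12 (cv2) and the standard library are available. Lean on these libraries where they do the work, as an engineer would, in place of code of your own. Each camera call takes 0.05 s, during which the arm holds its last target. There are 200 camera calls.

## Task

A dial padlock fresh from the salt test lies in the nest of a sliding carrier at the rinse station: push the carrier by its black knob along the rail to the next (middle) station, until it clicks home there. Then finish the lock's combination - the first two numbers are already dialled - by turning the dial clockwise, click by click, until its long white mark stands at the black index on the shackle side, without running on to a click beyond it, and with the lock still in its nest pull the shackle fully open. Last, lift the opened lock out of the nest and finish while holding it up in the gripper for inspection, level, dial upward and shackle still open, at least 10 cm above its nest, with the carrier left at the middle station and the other things on the bench undisturbed.

Things in the scene. Friction and masses are not known exactly. Their poses are not given: they have to be found in the camera images.
- carriage (a joint): slide of the carrier along the rail, m: 0 at the rinse station (start, below the small steel rinse jet), 0.130 at the middle station, 0.260 at the last one; it grows along the rail's +y axis (roughly to the robot's left) and can move from -0.012 to 0.272. At each station a sprung roller drops between two pins: it draws the carrier in from within about 6 mm and takes about 8 N to climb in or out; in between it slides with about 1.5 N
- rail: the slide's aluminium base, 90 x 490 x 20 mm, fixed to the bench; origin on the bench under the middle station, its y axis runs along the rail in the direction of travel, x points across it, away from the robot. A shallow steel drip tray (280 x 200 x 11 mm) lies around its first 200 mm and carries the rinse jet, a bent 10 mm tube 140 mm tall standing 118 mm beyond the rail's centre line (+x)
- push_knob (a point): centre of the carrier's upright black push knob, a cylinder 24 mm in diameter and 50 mm tall (its top 125 mm above the bench, on a thin stem, its underside 75 mm above the bench), at the trailing end of the carrier, 105 mm behind the nest centre along -y of the rail
- nest (a point): centre of the nest's floor, the white pad on the carrier, 61 mm above the bench, axes as the rail's; eight corner locators 14 mm tall hold the lock with about 1.5 mm play and leave free the middle 40 mm of its two sides (those facing along the rail) and the middle 52 mm of the shackle side. The carrier plate (110 mm across x, from 125 mm behind to 55 mm ahead of the nest centre along y) has its top 6 mm below the nest floor
- lock_centre (a point): centre of the brass body of the dial padlock, half-way up; body 62 mm (x, towards the shackle) x 64 mm (y) x 26 mm thick, lock 0.4 kg in all; its z axis points out of the dial face, its shackle comes out of the -x face (towards the robot); 13 mm above the nest floor when seated. A smaller brass key lock without a dial lies on the bench: not the one
- dial_knob (a point): middle of the dial's black round knob, on the dial's axis (the lock's z axis, through the middle of the lock's body); knob 28 mm in diameter and 14 mm tall, this point 7 mm below its top, standing on a 44 mm black disc 3 mm thick with the top 7 mm below this point; the long white mark lies on disc and knob top, short white ticks stand at the other click positions
- dial (a joint): turn of the dial, rad, grows clockwise seen from above; 0 when the long white mark points at the black index on the case (towards the shackle), where alone the shackle is free; starts 1 to 3 clicks short of it (negative). It clicks into rest every pi/6 (30 degrees) and is drawn to the nearest click when let go; about 0.08 N m carries it over to the next; the shackle passes with the dial within about 0.12 of 0
- shackle_bow (a point): middle of the straight cross bar of the steel shackle, a round bar 8 mm thick; the bar runs along the lock's y axis, straight for 18 mm; the bow is 30 mm wide inside and its bar centre stands 75 mm from the lock's centre (closed), leaving 40 mm clear between bar and body; 13 mm above the nest floor, beyond the carrier's edge
- shackle (a joint): travel of the shackle out of the lock, m, along the lock's -x axis (pulled away from the body, across the rail towards the robot): 0 shut (under 1 mm play while locked), 0.016 fully open; stays where it is left, about 3 N friction
There are look-alikes about, which are no part of the job. Leave any blue or purple look-alike of the part that bears lock_centre alone.

How it is judged:
On the way, in this order (a step that is already met when the one before it is completed fails the run):
1. the carrier has clicked home at the middle station, the lock shut and seated in its nest (value of joint carriage between 0.126 and 0.134 m and horizontal distance between lock_centre and nest below 0.008 m and z of lock_centre in the frame of nest between 0.007 and 0.019 m and value of joint shackle below 0.004 m), for 0.3 s.
2. the dial's long mark stands at the index, shackle still shut (all of step 1 and value of joint dial between -0.13 and 0.13 rad), for 0.2 s.
3. the shackle is pulled fully open, the lock still in its nest (value of joint shackle above 0.0135 m and value of joint carriage between 0.126 and 0.134 m and horizontal distance between lock_centre and nest below 0.008 m and z of lock_centre in the frame of nest between 0.007 and 0.019 m), for 0.2 s.
At the end, for the whole second after the job is handed in: the lock is gripped, still, off carrier and rail, within 0.3 rad of level with the dial up, its centre over 103 mm above the nest floor (90 mm higher than it lay), shackle at least 12.5 mm out, dial within 0.3 rad of its mark; the carrier within 4 mm of the middle station (z of lock_centre in the frame of nest above 0.103 m and value of joint shackle above 0.0125 m and angle between lock_centre's own z axis and vertical below 0.3 rad and contact force between lock and the fingers above 1 N and contact force between lock and carriage below 0.05 N and contact force between lock and rail below 0.05 N and linear speed of lock below 0.03 m/s and value of joint carriage between 0.126 and 0.134 m and value of joint dial between -0.3 and 0.3 rad); the arm keeps its last pose, push and grip.
It fails at once if the dial was run on to a click beyond its mark (value of joint dial above 0.36 rad).
It fails at once if a bystander was shoved or tipped (distance of any of beaker, dish, amber, brush, flask, washbottle, keylock from where it was at the start of the episode above 0.03 m or angle between any of beaker, dish, amber, brush, flask, washbottle, keylock's own z axis and vertical above 0.5 rad).
It also fails if it takes over 72 s, if anything falls off the work surface, if the arm or the gripper's body presses on something with over 40 N, if the wrist force passes 120 N, or if a joint passes its speed limit or range.

## Working session

There is one attempt and no reset: what is moved stays moved. The work goes in short steps, Python scripts to look and compute and a tool call to move; the robot and the scene stay as the last step left them, time stands still between calls to the robot, and variables do not carry over. Pictures are saved under pics/ and viewed, at most 10 in all, crops included, and the job is handed in when it is done.

Besides the shell and the picture viewer there is one more tool, called after ">>>" as name(argument=value, ...), one argument or row to a line, values as JSON. arm_command: Moves the arm, as the interface text tells. Its arguments: {"type":"object","properties":{"commands":{"type":"array"},"newtons":{"type":"number"}},"required":["commands"]}

```bash
mkdir -p pics; ls; cat > h.py <<'E'
import numpy as np, cv2
from workcell import bot, grab_frame, ticket
def K(f):
    h=f["image"].shape[0]; fl=h/2/np.tan(np.radians(f["vertical_fov"])/2)
    return np.array([[fl,0,f["cx"]],[0,fl,f["cy"]],[0,0,1.]])
def D(f): return np.array([f["k1"],0,0,0,0.])
def ray(f,uv):
    p=cv2.undistortPointsIter(np.array([[uv]],float),K(f),D(f),None,None,(3,100,1e-10))[0,0] if 0 else cv2.undistortPoints(np.array([[uv]],float),K(f),D(f))[0,0]
    R=np.array(f["R"]);t=np.array(f["t"]);return -R.T@t, R.T@np.array([p[0],p[1],1])
def onz(f,uv,z):
    c,d=ray(f,uv);return c+d*(z-c[2])/d[2]
def proj(f,X):
    return cv2.projectPoints(np.array(X,float).reshape(-1,1,3),cv2.Rodrigues(np.array(f["R"],float))[0],np.array(f["t"],float),K(f),D(f))[0][:,0]
def save(f,n,s=1.5,box=None):
    im=f["image"][:,:,::-1]
    if box: x0,y0,x1,y1=box; im=im[y0:y1,x0:x1]
    cv2.imwrite("pics/"+n,cv2.resize(im,None,fx=s,fy=s,interpolation=cv2.INTER_CUBIC))
E
python3 - <<'E'
from h import *
s=bot.observe();print(s,bot.pinch_z)
a=grab_frame("top");b=grab_frame("scene")
for n,f in(("top",a),("scene",b)):
    save(f,n+"0.png",1.5); print(n,f["vertical_fov"],f["cx"],f["cy"],f["k1"],-np.array(f["R"]).T@np.array(f["t"]))
E
```

```text
pics
{'clock': 0.0, 'qpos': array([ 1.27879114,  0.52199199, -0.03630145,  1.59996887,  0.02124041,
        1.02108318, -0.11280732]), 'qd': array([-0.00114795, -0.00090601,  0.00011362, -0.00026803, -0.00018808,
       -0.00263729, -0.00059741]), 'joint_efforts': array([-2.24570875e-03, -9.27116776e+01,  1.97837390e+00, -3.69929731e+01,
        1.76861859e-02,  8.23345792e-03, -7.50287427e-05]), 'position': array([ 0.13736652, -0.6093996 ,  0.23075377]), 'tool_rot': array([-3.14053363e+00,  1.21726944e-04,  2.21785868e-01]), 'force': array([0.05499819, 0.26507507, 0.31819254]), 'moment': array([-0.01740575, -0.05222442,  0.03584947]), 'finger_force': 0.0, 'grip_width': 0.0853006075937976} 0.0187
top 45.65274232396631 256.77300166147063 194.22344281382325 -0.18181669353587607 [ 0.43710457 -0.09547005  0.97442543]
scene 42.751076996685605 249.8719685367187 189.3627831451329 -0.12005812695679872 [1.29670151 0.14102128 0.7401074 ]
```

View pics/top0.png

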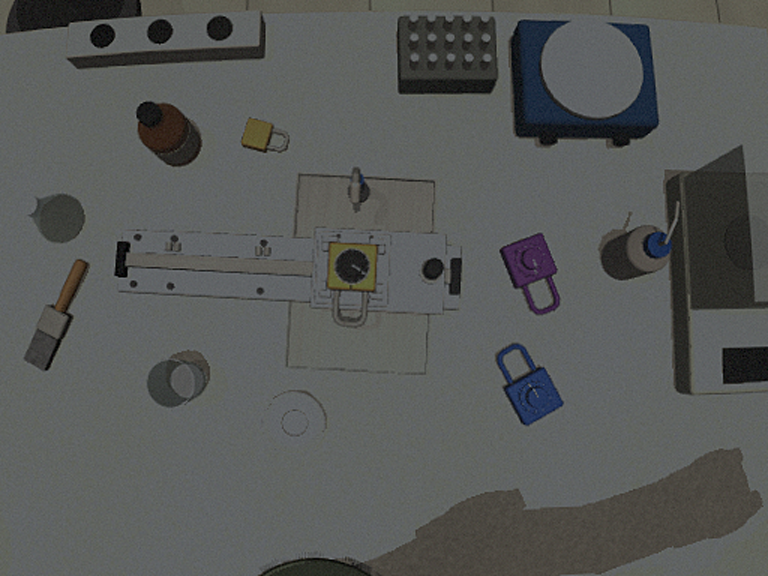

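View pics/scene0.png

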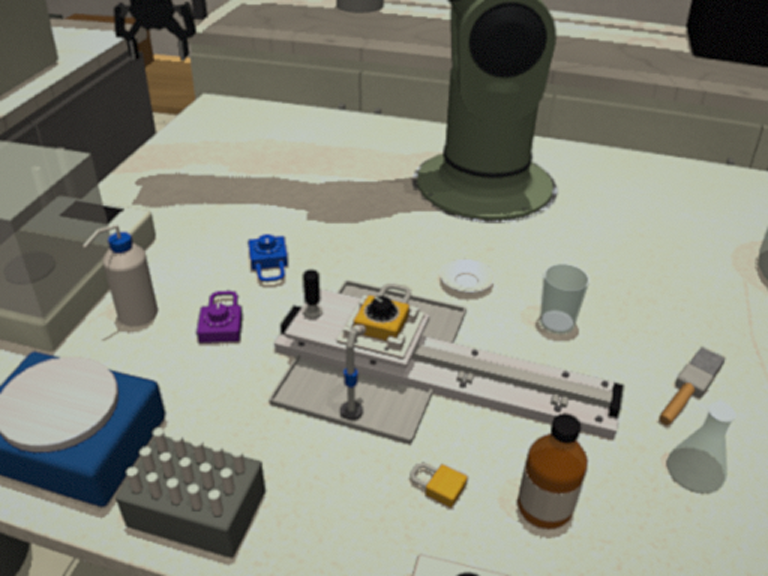

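The scene shows four locks. In top-view pixels, at 1.5x:
- **Yellow dial lock at (352,267):** it sits in the carrier nest under the jet, is brass, and has a dial. It fits the description.
- **Purple lock at (530,262) and blue lock at (532,395):** look-alikes to leave alone.
- **Small brass key lock at (258,135):** it has no dial.

The push knob is at (433,268). I'll confirm the dial lock with one crop while measuring.

```bash
python3 - <<'E'
from h import *
a=grab_frame("top"); save(a,"crop0.png",6,(195,145,315,235))
im=a["image"]; hsv=cv2.cvtColor(im,cv2.COLOR_RGB2HSV)
def comps(m,amin,box):
    x0,y0,x1,y1=box; mm=np.zeros_like(m); mm[y0:y1,x0:x1]=m[y0:y1,x0:x1]
    return [c for c in cv2.findContours(mm,cv2.RETR_EXTERNAL,cv2.CHAIN_APPROX_NONE)[0] if cv2.contourArea(c)>amin]
br=((hsv[...,0]>15)&(hsv[...,0]<35)&(hsv[...,1]>110)&(hsv[...,2]>60)).astype(np.uint8)
for c in comps(br,200,(190,140,280,220)):
    P=cv2.boxPoints(cv2.minAreaRect(c)); W=np.array([onz(a,p,.087)for p in P]); print("body",P.round(1).tolist(),W.round(4).tolist(),W.mean(0))
dk=(hsv[...,2]<45).astype(np.uint8)
for box in((70,150,100,195),(290,160,315,205),(215,155,260,200),(272,160,298,195)):
  for c in comps(dk,30,box):
    r=cv2.minAreaRect(c); print(box,r,[onz(a,r[0],z).round(4).tolist() for z in(.03,.09,.125)])
E
```

```text
body [[217.3000030517578, 191.5], [219.3000030517578, 160.8000030517578], [251.1999969482422, 162.89999389648438], [249.1999969482422, 193.60000610351562]] [[0.5151, -0.03, 0.087], [0.5755, -0.0344, 0.087], [0.5705, -0.0969, 0.087], [0.5101, -0.0922, 0.087]] [ 0.54279601 -0.06335731  0.087     ]
(70, 150, 100, 195) ((82.5, 172.5), (23.0, 11.0), 90.0) [[0.5648, 0.264, 0.03], [0.5567, 0.2411, 0.09], [0.552, 0.2278, 0.125]]
(290, 160, 315, 205) ((303.0330810546875, 183.47080993652344), (7.360637664794922, 23.391857147216797), 3.5763344764709473) [[0.5345, -0.2046, 0.03], [0.5283, -0.1977, 0.09], [0.5247, -0.1937, 0.125]]
(290, 160, 315, 205) ((292.5, 178.5), (5.0, 13.0), 0.0) [[0.5452, -0.1828, 0.03], [0.5384, -0.1773, 0.09], [0.5343, -0.174, 0.125]]
(215, 155, 260, 200) ((234.50001525878906, 177.0), (20.50609588623047, 20.50609588623047), 45.0) [[0.5499, -0.0618, 0.03], [0.5427, -0.064, 0.09], [0.5386, -0.0652, 0.125]]
(272, 160, 298, 195) ((288.5, 178.5), (13.0, 13.0), 90.0) [[0.5453, -0.1744, 0.03], [0.5385, -0.1694, 0.09], [0.5344, -0.1665, 0.125]]
```

View pics/crop0.png

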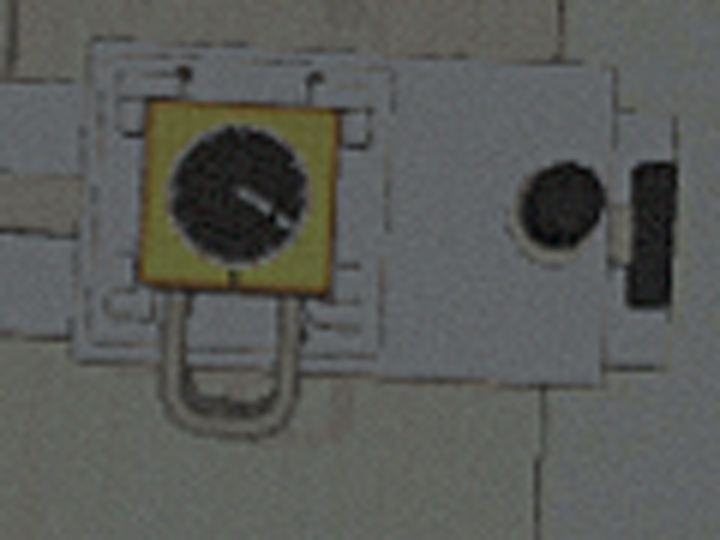

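The crop confirms the target: a brass body with a black dial, seated in the nest with its shackle toward the robot. The mark runs from (238,190) to (290,222) and the index is at (234,277). That is about 61° short, so 2 clicks clockwise.

>>> arm_command(
  commands=[
    [[10,35,0],0,-1],
    [[10,35,0],0,-1],
    [[10,35,0],0,-1],
    [[10,35,0],0,-1],
    [[10,35,0],0,-1],
    [[13,34,0],0,-1],
    [[33,23,0],-0.029,-1],
    [[33,23,0],-0.029,-1],
    [[33,23,0],-0.029,-1],
    [[33,23,0],-0.029,-1],
    [[33,23,0],-0.029,-1],
    [[33,23,0],-0.029,-1],
    [[33,23,0],-0.029,-1],
    [[33,23,0],-0.029,-1],
    [[33,23,0],-0.029,-1],
    [[38,25,0],-0.029,-1],
    [[0,0,0],0,-1],
    [[0,0,0],0,-1],
  ],
  newtons=40,
)

```text
clock: 1.95
position: [0.5356, -0.1679, 0.2307]
tool_rot: [-3.141, 0.001, -0.066]
force: [-0.5, -1.1, -1.2]
grip_width: 0.0853
finger_force: 0.0
```

>>> arm_command(
  commands=[
    [[0,0,-30],0,-1],
    [[0,0,-30],0,-1],
    [[0,0,-30],0,-1],
    [[0,0,-25],0,-1],
    [[0,0,-20],0,-1],
    [[0,0,-8],0,-1],
    [[0,0,0],0,0.0],
    [[0,0,0],0,0.2],
    [[0,0,0],0,0.4],
    [[0,0,0],0,0.6],
    [[0,0,0],0,0.8],
    [[0,0,0],0,0.8],
    [[0,0,0],0,0.8],
    [[0,0,0],0,0.8],
  ],
  newtons=40,
)

```text
clock: 3.35
position: [0.5359, -0.1681, 0.0893]
tool_rot: [-3.141, -0.001, -0.068]
force: [-2.9, 4.7, 10.2]
grip_width: 0.0232
finger_force: 38.7
```

```bash
python3 - <<'E'
from h import *
a=grab_frame("top"); save(a,"grip0.png",5,(185,130,335,245))
E
```

```text
(no output)
```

View pics/grip0.png

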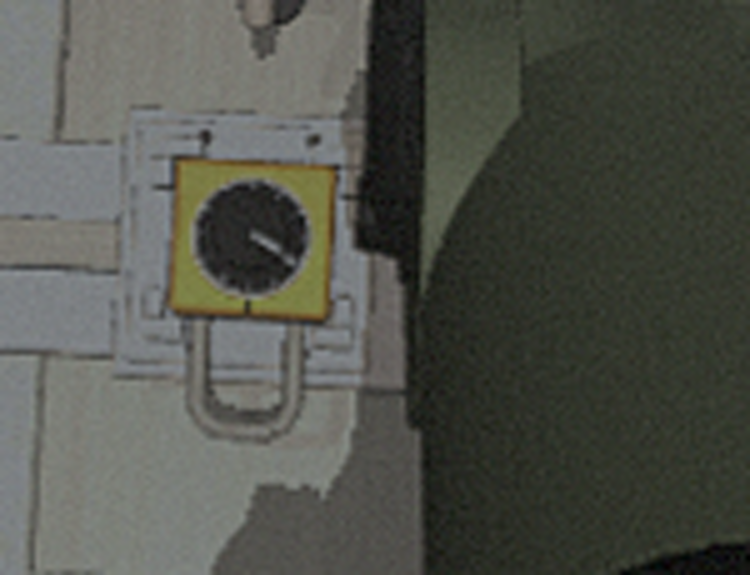

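The knob is gripped at 23 mm with 39 N, and the lock is still seated with its mark unchanged. The arm hides the knob in this view. Now pushing 130 mm along the rail.

>>> arm_command(
  commands=[
    [[0.5,7,0],0,0.8],
    [[0.7,10,0],0,0.8],
    [[0.7,10,0],0,0.8],
    [[0.7,10,0],0,0.8],
    [[0.7,10,0],0,0.8],
    [[0.7,10,0],0,0.8],
    [[0.7,10,0],0,0.8],
    [[0.7,10,0],0,0.8],
    [[0.7,10,0],0,0.8],
    [[0.7,10,0],0,0.8],
    [[0.7,10,0],0,0.8],
    [[0.7,10,0],0,0.8],
    [[0.5,7,0],0,0.8],
    [[0.4,6,0],0,0.8],
    [[0,0,0],0,0.8],
    [[0,0,0],0,0.8],
    [[0,0,0],0,0.8],
  ],
)

```text
clock: 5.1
position: [0.5446, -0.0376, 0.0893]
tool_rot: [-3.141, -0.0, -0.067]
force: [-5.3, 6.4, 12.5]
grip_width: 0.0227
finger_force: 40.1
```

>>> arm_command(
  commands=[
    [[0,0,0],0,0.3],
    [[0,0,0],0,0],
    [[0,0,0],0,-0.2],
    [[0,0,0],0,-0.2],
    [[0,0,0],0,-0.2],
    [[0,0,20],0,-0.2],
    [[0,0,40],0,-0.2],
    [[0,0,40],0,-0.2],
    [[0,0,30],0,-0.2],
    [[-30,-30,0],0,-0.2],
    [[-40,-40,0],0,-0.2],
    [[-40,-40,0],0,-0.2],
    [[-20,-30,0],0,-0.2],
    [[0,0,0],0,-0.2],
  ],
)

```text
clock: 6.5
position: [0.4211, -0.1732, 0.2185]
tool_rot: [3.14, 0.001, -0.074]
force: [1.1, 0.7, -0.1]
grip_width: 0.0505
finger_force: 0.0
```

```bash
cat > m.py <<'E'
from h import *
def comps(m,amin,box):
    x0,y0,x1,y1=box; mm=np.zeros_like(m); mm[y0:y1,x0:x1]=m[y0:y1,x0:x1]
    return [c for c in cv2.findContours(mm,cv2.RETR_EXTERNAL,cv2.CHAIN_APPROX_NONE)[0] if cv2.contourArea(c)>amin]
def lock(a,box):
    hsv=cv2.cvtColor(a["image"],cv2.COLOR_RGB2HSV)
    br=((hsv[...,0]>15)&(hsv[...,0]<35)&(hsv[...,1]>110)&(hsv[...,2]>60)).astype(np.uint8)
    for c in comps(br,200,box):
        P=cv2.boxPoints(cv2.minAreaRect(c)); W=np.array([onz(a,p,.087)for p in P]); print("body",P.round(1).tolist(),W.round(4).tolist(),W.mean(0))
    dk=(hsv[...,2]<45).astype(np.uint8)
    for c in comps(dk,50,box):
        r=cv2.minAreaRect(c); print("dial",r,onz(a,r[0],.09).round(4))
E
python3 - <<'E'
from m import *
a=grab_frame("top"); save(a,"mid.png",5,(110,130,260,245)); lock(a,(140,130,200,215)); print(bot.observe()["position"])
E
```

```text
body [[153.0, 159.0], [185.0, 159.0], [185.0, 189.0], [153.0, 189.0]] [[0.5814, 0.0975, 0.087], [0.5802, 0.0335, 0.087], [0.5208, 0.0335, 0.087], [0.5217, 0.097, 0.087]] [0.55105194 0.06536287 0.087     ]
dial ((168.5, 173.0), (20.0, 19.0), 90.0) [0.5525 0.0657 0.09  ]
[ 0.42275137 -0.17119186  0.21857459]
```

View pics/mid.png

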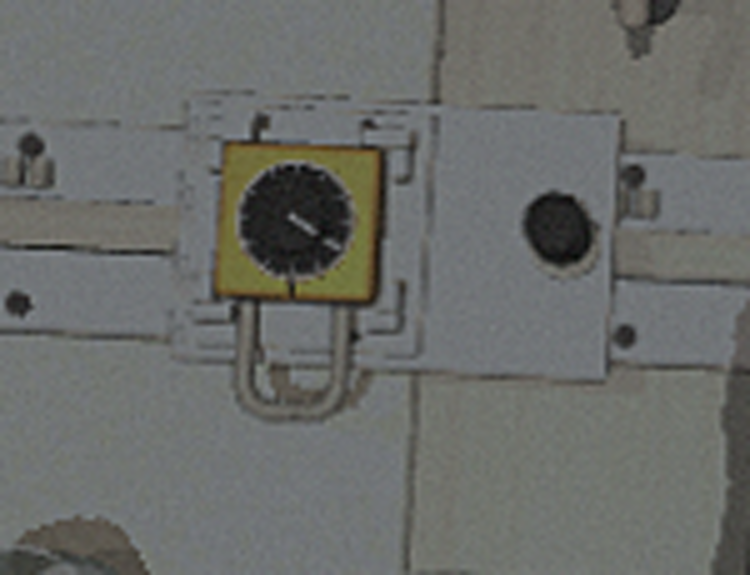

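The carrier sits at the middle station, moved about 129.5 mm. The lock is seated at (300,220) in the crop. The mark still stands 2 clicks short, at (340,245), with the index at (291,285).

>>> arm_command(
  commands=[
    [[13,24,0],0,-0.2],
    [[13,24,0],0,-0.2],
    [[13,24,0],0,-0.2],
    [[13,24,0],0,-0.2],
    [[13,24,0],0,-0.2],
    [[13,24,0],0,-0.2],
    [[13,24,0],0,-0.2],
    [[13,24,0],0,-0.2],
    [[13,24,0],0,-0.2],
    [[12,21,0],0,-0.2],
    [[0,0,0],0,-0.2],
    [[0,0,0],0,-0.2],
    [[0,0,0],0,-0.2],
  ],
)

```text
clock: 7.85
position: [0.5526, 0.0673, 0.2182]
tool_rot: [3.141, 0.0, -0.068]
force: [0.4, -0.5, 0.0]
grip_width: 0.0511
finger_force: 0.0
```

```bash
python3 - <<'E'
from m import *
s=bot.observe();print(s["position"],s["tool_rot"],s["qpos"],s["force"],s["moment"])
E
```

```text
[0.55259532 0.06727122 0.21819284] [ 3.14133326e+00  2.79926221e-04 -6.84724371e-02] [-0.04534676  0.43645173 -0.24643309  1.78756933  0.12884853  0.93354524
 -1.98572516] [ 0.3980149  -0.53742775  0.03309656] [ 0.05160094  0.00235311 -0.02525494]
```

>>> arm_command(
  commands=[
    [[0,0,0],0.142,-0.2],
    [[0,0,0],0.142,-0.2],
    [[0,0,0],0.142,-0.2],
    [[0,0,0],0.142,-0.2],
    [[0,0,0],0.142,-0.2],
    [[0,0,0],0.142,-0.2],
    [[0,0,0],0.142,-0.2],
    [[0,0,0],0.142,-0.2],
    [[0,0,0],0.142,-0.2],
    [[0,0,0],0.142,-0.2],
    [[0,0,0],0.142,-0.2],
    [[-0.6,-1.6,-20],0,-0.2],
    [[0,0,-25],0,-0.2],
    [[0,0,-25],0,-0.2],
    [[0,0,-20],0,-0.2],
    [[0,0,-15],0,-0.2],
    [[0,0,0],0,-0.2],
    [[0,0,0],0,-0.2],
  ],
  newtons=40,
)

```text
clock: 9.65
position: [0.5524, 0.0659, 0.1138]
tool_rot: [3.141, -0.0, 1.494]
force: [-0.2, 0.1, 1.0]
grip_width: 0.0511
finger_force: 0.0
```

>>> arm_command(
  commands=[
    [[0,0,-10],0,-0.2],
    [[0,0,-7],0,-0.2],
    [[0,0,-3],0,-0.2],
    [[0,0,0],0,0.1],
    [[0,0,0],0,0.3],
    [[0,0,0],0,0.5],
    [[0,0,0],0,0.8],
    [[0,0,0],0,0.8],
    [[0,0,0],0,0.8],
    [[0,0,0],0,0.8],
  ],
  newtons=30,
)

```text
clock: 10.65
position: [0.5523, 0.0661, 0.0936]
tool_rot: [3.141, -0.0, 1.494]
force: [-2.5, 0.2, 5.4]
grip_width: 0.0263
finger_force: 29.6
```

>>> arm_command(
  commands=[
    [[0,0,0],-0.058,0.8],
    [[0,0,0],-0.058,0.8],
    [[0,0,0],-0.058,0.8],
    [[0,0,0],-0.058,0.8],
    [[0,0,0],-0.058,0.8],
    [[0,0,0],-0.058,0.8],
    [[0,0,0],-0.058,0.8],
    [[0,0,0],-0.058,0.8],
    [[0,0,0],-0.058,0.8],
    [[0,0,0],-0.058,0.8],
    [[0,0,0],-0.058,0.8],
    [[0,0,0],-0.058,0.8],
    [[0,0,0],-0.058,0.8],
    [[0,0,0],-0.058,0.8],
    [[0,0,0],-0.058,0.8],
    [[0,0,0],-0.058,0.8],
    [[0,0,0],-0.058,0.8],
    [[0,0,0],-0.058,0.8],
    [[0,0,0],0,0.8],
    [[0,0,0],0,0.8],
  ],
)

```text
clock: 12.65
position: [0.552, 0.0664, 0.0935]
tool_rot: [-3.141, 0.0, 0.45]
force: [-4.2, 1.6, 6.8]
grip_width: 0.0263
finger_force: 29.7
```

>>> arm_command(
  commands=[
    [[0,0,0],0,0.3],
    [[0,0,0],0,0],
    [[0,0,0],0,-0.2],
    [[0,0,0],0,-0.2],
    [[0,0,0],0,-0.2],
    [[0,0,20],0,-0.2],
    [[0,0,40],0,-0.2],
    [[0,0,30],0,-0.2],
    [[-20,-30,0],0.1,-0.2],
    [[-20,-30,0],0.1,-0.2],
    [[-20,-30,0],0.1,-0.2],
    [[-20,-30,0],0.1,-0.2],
    [[-20,-30,0],0.1,-0.2],
    [[-20,-30,0],0.1,-0.2],
    [[0,0,0],0.1,-0.2],
    [[0,0,0],0.1,-0.2],
    [[0,0,0],0.1,-0.2],
    [[0,0,0],0.147,-0.2],
    [[0,0,0],0,-0.2],
    [[0,0,0],0,-0.2],
  ],
)

```text
clock: 14.65
position: [0.4322, -0.1141, 0.1833]
tool_rot: [-3.142, -0.0, 1.492]
force: [-1.2, -0.7, -0.2]
grip_width: 0.0513
finger_force: 0.0
```

```bash
python3 - <<'E'
from m import *
a=grab_frame("top"); save(a,"dial.png",5,(110,130,260,245)); lock(a,(140,130,200,215)); print(bot.observe()["position"])
E
```

```text
body [[152.39999389648438, 187.60000610351562], [155.0, 156.89999389648438], [186.3000030517578, 159.5], [183.6999969482422, 190.1999969482422]] [[0.5245, 0.0981, 0.087], [0.5855, 0.0935, 0.087], [0.5792, 0.0309, 0.087], [0.5185, 0.036, 0.087]] [0.55189481 0.06462921 0.087     ]
dial ((168.5, 173.0), (20.0, 19.0), 90.0) [0.5525 0.0657 0.09  ]
[ 0.43222273 -0.11408439  0.18328801]
```

View pics/dial.png

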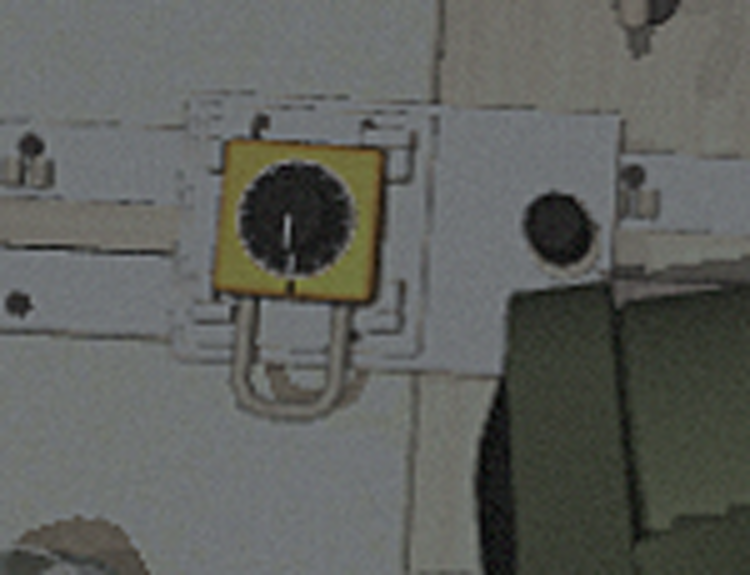

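The mark now stands at the index (290,285), and the lock and carrier are unchanged. Next I'll measure the bow.

```bash
python3 - <<'E'
from m import *
a=grab_frame("top")
print([onz(a,p,.074).round(4).tolist() for p in((168.4,212),(168.5,198))])
c=np.array([.5522,.0655]);
for yaw in(-.067,-.085): print(c-.075*np.array([np.cos(yaw),np.sin(yaw)]))
b=a["image"][:,:,:]; print([onz(a,p,.0).round(3).tolist() for p in((120,252),(127,240))])
E
```

```text
[[0.4767, 0.0687, 0.074], [0.5045, 0.0685, 0.074]]
[0.47736827 0.07052124]
[0.47747077 0.07186733]
[[0.395, 0.189, 0.0], [0.42, 0.173, 0.0]]
```

>>> arm_command(
  commands=[
    [[5,20,0],0,0.2],
    [[5,20,0],0,0.2],
    [[5,20,0],0,0.2],
    [[5,20,0],0,0.2],
    [[5,20,0],0,0.2],
    [[5,20,0],0,0.2],
    [[5,20,0],0,0.2],
    [[5,20,0],0,0.2],
    [[5,23.8,0],0,0.2],
    [[0,0,-25],0,0.2],
    [[0,0,-25],0,0.2],
    [[0,0,-25],0,0.2],
    [[0,0,-10],0,0.2],
    [[0,0,0],0,0.2],
    [[0,0,0],0,0.2],
  ],
)

```text
clock: 16.25
position: [0.4776, 0.07, 0.099]
tool_rot: [3.141, -0.0, 1.496]
force: [0.8, -0.8, -0.1]
grip_width: 0.0342
finger_force: 0.0
```

```bash
python3 - <<'E'
from m import *
a=grab_frame("scene"); save(a,"sh.png",5,(180,150,320,255))
E
```

```text
(no output)
```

View pics/sh.png

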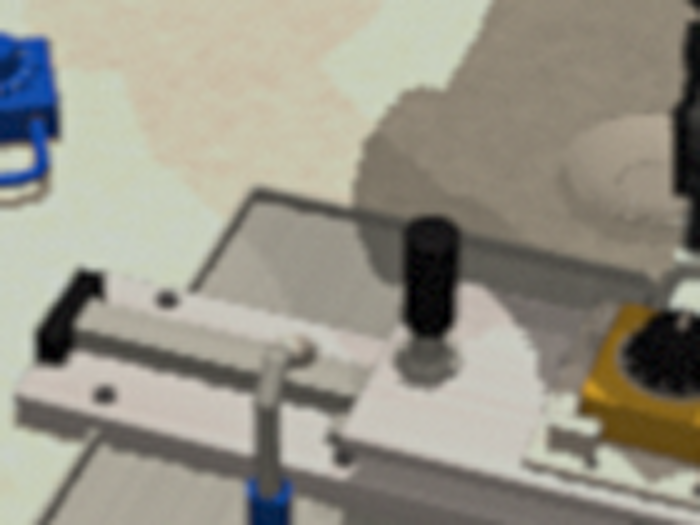

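The crop missed: it shows only the lock's left edge, at (690,350), and the finger's edge at (690,150). The measured position matches the plan, so I'll descend gently and check the forces.

>>> arm_command(
  commands=[
    [[0,0,-8],0,0.2],
    [[0,0,-8],0,0.2],
    [[0,0,-7],0,0.2],
    [[0,0,-6],0,0.2],
    [[0,0,-6],0,0.2],
    [[0,0,0],0,0.2],
    [[0,0,0],0,0.2],
  ],
)

```text
clock: 17.0
position: [0.4772, 0.0699, 0.0632]
tool_rot: [-3.141, -0.0, 1.497]
force: [-0.1, 0.2, 0.2]
grip_width: 0.034
finger_force: 0.0
```

```bash
python3 - <<'E'
from m import *
a=grab_frame("scene"); save(a,"sh2.png",6,(235,140,345,235))
E
```

```text
(no output)
```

View pics/sh2.png

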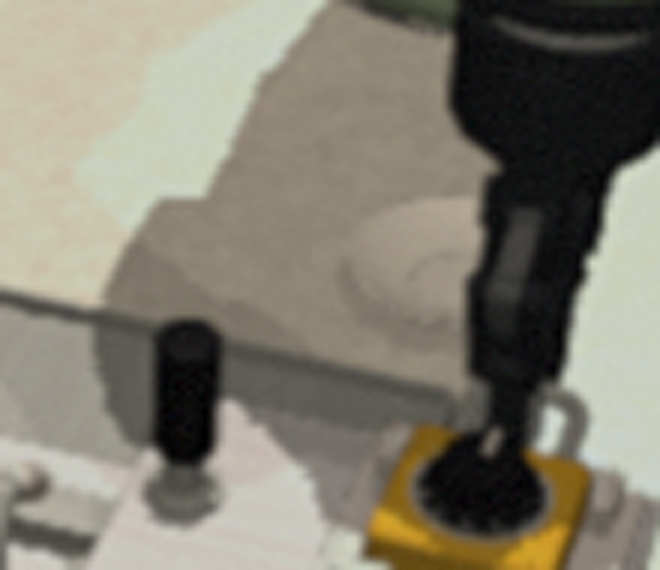

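The finger is inside the bow at (510,400) and there is no contact force. Closing on the bar.

>>> arm_command(
  commands=[
    [[0,0,0],0,0.4],
    [[0,0,0],0,0.6],
    [[0,0,0],0,0.8],
    [[0,0,0],0,1],
    [[0,0,0],0,1],
    [[0,0,0],0,1],
    [[0,0,0],0,1],
  ],
  newtons=25,
)

```text
clock: 17.75
position: [0.4773, 0.07, 0.0634]
tool_rot: [3.141, -0.0, 1.497]
force: [-0.1, 3.2, 3.8]
grip_width: 0.0073
finger_force: 23.7
```

>>> arm_command(
  commands=[
    [[-2,0.15,0],0,1],
    [[-2,0.15,0],0,1],
    [[-2,0.15,0],0,1],
    [[-2,0.15,0],0,1],
    [[-2,0.15,0],0,1],
    [[-2,0.15,0],0,1],
    [[-2,0.15,0],0,1],
    [[-1,0.08,0],0,1],
    [[0,0,0],0,1],
    [[0,0,0],0,1],
  ],
)

```text
clock: 18.75
position: [0.462, 0.0709, 0.0632]
tool_rot: [-3.141, 0.0, 1.497]
force: [1.3, 4.0, 2.5]
grip_width: 0.0077
finger_force: 24.3
```

>>> arm_command(
  commands=[
    [[-1,0.07,0],0,1],
    [[-1,0.07,0],0,1],
    [[-0.5,0,0],0,1],
    [[0,0,0],0,1],
    [[0,0,0],0,1],
  ],
)

```text
clock: 19.25
position: [0.4602, 0.071, 0.0634]
tool_rot: [3.141, -0.0, 1.497]
force: [5.1, 1.5, 1.9]
grip_width: 0.0074
finger_force: 23.4
```

>>> arm_command(
  commands=[
    [[-0.7,0.05,0],0,1],
    [[-0.7,0.05,0],0,1],
    [[0,0,0],0,1],
    [[0,0,0],0,1],
    [[0,0,0],0,1],
  ],
)

```text
clock: 19.75
position: [0.4599, 0.071, 0.0636]
tool_rot: [3.139, -0.001, 1.496]
force: [12.3, -0.1, -1.1]
grip_width: 0.0074
finger_force: 22.9
```

>>> arm_command(
  commands=[
    [[0.8,0,0],0,0.8],
    [[0,0,0],0,0.4],
    [[0,0,0],0,0.2],
    [[0,0,0],0,0.2],
    [[0,0,0],0,0.2],
    [[0,0,15],0,0.2],
    [[0,0,30],0,0.2],
    [[0,0,40],0,0.2],
    [[0,0,35],0,0.2],
    [[-5,-25,0],-0.142,0.0],
    [[-5,-25,0],-0.142,-0.5],
    [[-5,-25,0],-0.142,-1],
    [[-5,-25,0],-0.142,-1],
    [[-5,-25,0],-0.142,-1],
    [[-5,-25,0],-0.142,-1],
    [[-5,-25,0],-0.142,-1],
    [[0,0,0],-0.142,-1],
    [[0,0,0],-0.142,-1],
    [[0,0,0],-0.142,-1],
  ],
)

```text
clock: 21.65
position: [0.4239, -0.104, 0.1833]
tool_rot: [-3.142, 0.0, 0.07]
force: [0.1, -0.1, 0.3]
grip_width: 0.0853
finger_force: 0.0
```

>>> arm_command(
  commands=[
    [[0,0,0],-0.142,-1],
    [[0,0,0],0,-1],
    [[0,0,0],0,-1],
  ],
)

```text
clock: 21.95
position: [0.4241, -0.1037, 0.1833]
tool_rot: [3.142, 0.0, -0.061]
force: [-1.1, 0.1, -0.3]
grip_width: 0.0853
finger_force: 0.0
```

```bash
python3 - <<'E'
from m import *
a=grab_frame("top"); save(a,"open.png",5,(110,130,260,245)); lock(a,(140,130,200,215)); s=bot.observe();print(s["position"],s["tool_rot"])
E
```

```text
body [[152.6999969482422, 188.89999389648438], [154.60000610351562, 158.1999969482422], [186.1999969482422, 160.10000610351562], [184.3000030517578, 190.8000030517578]] [[0.522, 0.0976, 0.087], [0.583, 0.0942, 0.087], [0.5779, 0.031, 0.087], [0.5172, 0.0348, 0.087]] [0.55005347 0.06442399 0.087     ]
dial ((169.0, 174.0), (20.0, 20.0), 90.0) [0.5506 0.0647 0.09  ]
[ 0.42407531 -0.1037138   0.1832565 ] [-3.14158589e+00  1.71935742e-04 -6.07584564e-02]
```

View pics/open.png

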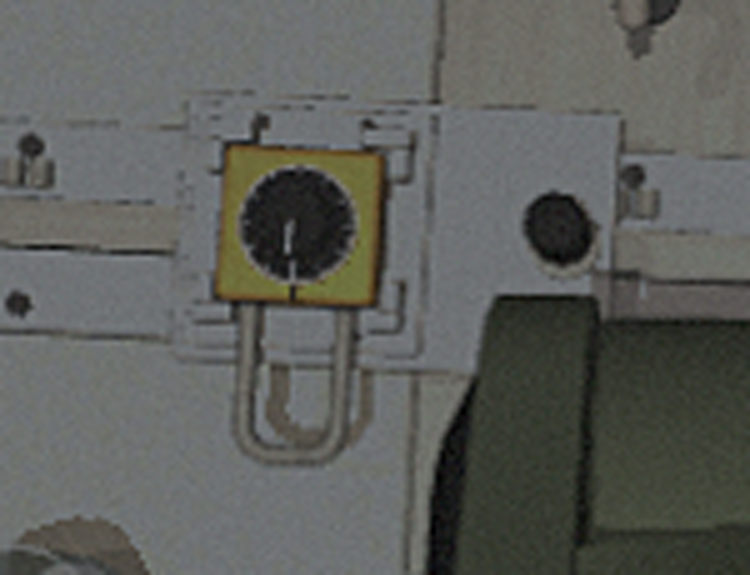

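The shackle is open, with the bar at (295,458) after about 15–16 mm of travel relative to the body. The dial mark is still at the index and the lock is seated. Now grasping the body across its sides.

>>> arm_command(
  commands=[
    [[12,17,0],-0.004,-1],
    [[12,17,0],-0.004,-1],
    [[12,17,0],-0.004,-1],
    [[12,17,0],0,-1],
    [[12,17,0],0,-1],
    [[12,17,0],0,-1],
    [[12,17,0],0,-1],
    [[12,17,0],0,-1],
    [[12,17,0],0,-1],
    [[15,15.5,0],0,-1],
    [[0,0,-25],0,-1],
    [[0,0,-25],0,-1],
    [[0,0,-20],0,-1],
    [[0,0,0],0,-1],
    [[0,0,0],0,-1],
  ],
)

```text
clock: 23.5
position: [0.5472, 0.0647, 0.1136]
tool_rot: [-3.141, 0.0, -0.076]
force: [0.7, 0.0, 0.8]
grip_width: 0.0855
finger_force: 0.0
```

>>> arm_command(
  commands=[
    [[0,0,-10],0,-1],
    [[0,0,-10],0,-1],
    [[0,0,-10],0,-1],
    [[0,0,-10],0,-1],
    [[0,0,-7],0,-1],
    [[0,0,-4],0,-1],
    [[0,0,0],0,-1],
    [[0,0,0],0,-1],
  ],
)

```text
clock: 24.3
position: [0.5473, 0.0647, 0.0624]
tool_rot: [-3.142, -0.0, -0.077]
force: [0.2, 0.2, 0.0]
grip_width: 0.0853
finger_force: 0.0
```

>>> arm_command(
  commands=[
    [[0,0,0],0,-0.8],
    [[0,0,0],0,-0.65],
    [[0,0,0],0,-0.5],
    [[0,0,0],0,-0.3],
    [[0,0,0],0,0],
    [[0,0,0],0,0],
    [[0,0,0],0,0],
    [[0,0,0],0,0],
    [[0,0,0],0,0],
  ],
  newtons=60,
)

```text
clock: 25.2
position: [0.5476, 0.0658, 0.0632]
tool_rot: [-3.14, -0.001, -0.076]
force: [-2.7, 5.4, 12.4]
grip_width: 0.0626
finger_force: 63.8
```

>>> arm_command(
  commands=[
    [[0,0,2],0,0],
    [[0,0,3],0,0],
    [[0,0,5],0,0],
    [[0,0,5],0,0],
    [[0,0,8],0,0],
    [[0,0,10],0,0],
    [[0,0,12],0,0],
    [[0,0,12],0,0],
    [[0,0,12],0,0],
    [[0,0,12],0,0],
    [[0,0,12],0,0],
    [[0,0,12],0,0],
    [[0,0,10],0,0],
    [[0,0,8],0,0],
    [[0,0,4],0,0],
    [[0,0,2],0,0],
    [[0,0,0],0,0],
    [[0,0,0],0,0],
    [[0,0,0],0,0],
    [[0,0,0],0,0],
  ],
)

```text
clock: 27.2
position: [0.547, 0.0647, 0.191]
tool_rot: [3.142, 0.0, -0.077]
force: [-0.1, 0.0, -3.7]
grip_width: 0.0626
finger_force: 67.9
```

```bash
python3 - <<'E'
from m import *
b=grab_frame("scene"); save(b,"end.png",3,(165,80,425,275)); s=bot.observe();print(s["position"],s["force"],s["grip_width"],s["finger_force"])
E
```

```text
[0.54705046 0.06463615 0.19107141] [-0.31995689 -0.07302938 -3.85044622] 0.06262590381585934 67.94357299804688
```

View pics/end.png

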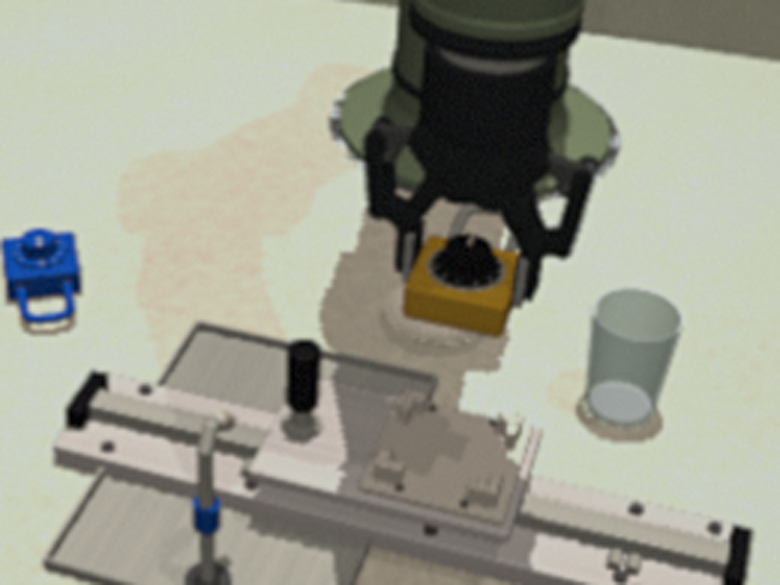

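The lock hangs level in the gripper at (462,280), dial up and shackle behind it, raised about 128 mm with 68 N of grip. The push knob is at the same pixel as before (266,205), so the carrier has not moved.

```bash
python3 -c "
from workcell import ticket
print(ticket.job_done())"
```

```text
the job is handed in; nothing more can be done
None
```

I handed the job in at about 27 s of the 72 s allowed, with no verdict returned. The carrier is at the middle station, the dial was turned to its mark, the shackle was pulled open to its stop, and the lock is held level about 128 mm above where it lay.

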